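Index the engraving turntable and tighten its clamp

ROBOT

A 7-joint arm with a two-finger parallel gripper is mounted at the origin on a cart in front of the work surface, level with it; the furniture and walls round the work are solid. World frame = base frame: x ahead of the robot, y to its left, z up, the work surface at z = 0. Lengths are in m, angles in rad, forces in N, time in s.
With the tool pointing down it reaches from about 0.4 to 0.75 m from the base axis. Payload 19.5 kg.
Tool frame: the origin (TCP) lies midway between the tips of the shut fingers; the grasp point (between the pads) lies 19 mm behind it; z points along the fingers, y is the line along which they close (so a half turn about z gives the same grasp; the last joint's range is limited). The gripper opens to 85 mm and grips with 20 to 120 N. Pads are 22 mm wide; open, the fingers measure 114 mm over their backs; the gripper's body (76 mm by 85 mm) begins 54 mm behind the grasp point. The pads swing forward as they close: fully open they stand 13 mm farther back than shut.
Start: joints at [1.068, 0.707, -0.028, 1.485, 0.022, 0.951, -0.075], TCP at [0.256, -0.515, 0.231] pointing down, gripper open.
Joint ranges: [-2.71, 2.71], [-0.32, 2.16], [-1.57, 1.52], [0, 2.45], [-1.46, 4.6], [0, 2.02], [-2.83, 2.83]. Speed limits (rad/s): [1.89, 1.89, 2.57, 2.57, 3.01, 3.01, 3.01].

INTERFACE

Orientations are given as a unit quaternion [x, y, z, w].
In Python, from workcell import ctrl gives the robot as it stands. The module is installed in compiled form; this text tells all that it offers.
- The arm moves only by the tool servo_tool, never from a script. Its argument "steps" is a list that holds one entry, the list of rows, each a list of 7 numbers: the turn, a rotation vector about the world's x, y, z in degrees, then the shift along the world's x, y, z in m, then the opening, from 0 (shut) to 1 (fully open). A call has 1 to 12 rows; each row shifts and turns the commanded pose from where the row before left it; what a row does not reach is not made up. A row lasts 1/8 s, in which the tool goes at most 62.5 mm and 10.7 degrees, less where a joint would pass 70% of its speed; a pose out of reach is approached as far as the arm can. A call is refused whole if a number of a shift passes 0.0625 or a number of a turn 10.7, either way. A call with a gripper value outside its range is refused whole. The fingers move at their own pace and stop on an object; "force" is the grip in N (left out, the last holds). Time passes only in rows, so rows that do not move let the fingers close. It gives the time, the measured TCP pose, the force, the opening and the grip force at its end, in the units of the state.
- ctrl.observe(): the state, without advancing time (a new reading comes with each control period).
- ctrl.get_image(name): name is "side" or "top"; returns a dict with "frame" (420x560x3 uint8, red, green, blue), "z_map" (420x560 float32, m along the optical axis (not along the pixel's ray), 0 where there is no reading), "K" (3x3 intrinsics, pixels), "k1" (the pictures are not rectified: a ray, as slopes to the right and down, at radius r is drawn at 1 + k1 r^2 times it, then the intrinsics apply), "world_from_camera" (4x4, takes a point from camera to world coordinates). Camera axes: x right, y down, z forward; pixel columns grow to the right and rows downward; lengths in m; the calibration is good to about 2 mm. A picture is of the moment at which its call begins.
- ctrl.job_done(): hands the job in; it is judged then, once.
The state is a dict: "clock": time; "joints": joint angles; "qd": joint speeds; "tau": joint torques, N m; "tool_pos": TCP position; "tcp_rot": TCP orientation; "wrist_force": force on the tool from outside, world axes, zero at the start; "ft_torque": the same for the moment, N m; "opening": opening from 0.0 (shut) to 1.0 (fully open); "grasp_force": force on a finger pad.
Only numpy, scipy, OpenCV 4.12 (cv2) and the standard library are available. Lean on these libraries where they do the work, as an engineer would, in place of code of your own. Each camera call takes 0.05 s, during which the arm holds its last target. There are 200 camera calls.

TASK

Turn the turntable that carries the wood strip until the tip of its pointer stands over the centre of the square steel pad (not the round one). Then tighten the clamp beside it: turn its black handle clockwise until it slips, stop as soon as it does, and let go, leaving the pointer on the pad.

Things in the scene. Friction and masses are not known exactly. Their poses are not given: they have to be found in the camera images.
- work_centre (a point): Centre of the pine strip (130 x 35 x 22 mm, long side along the pointer) that is fixed on top of the round aluminium turntable (170 mm diameter), between two low dark steel end dogs; it is the natural thing to grip and turn. This point lies on the turntable's upright axis, 57 mm above the worktop when the base board stands on it; the strip's underside (turntable top) is at 46 mm, its top at 68 mm. Its own -x axis points along the pointer.
- pointer_tip (a point): Tip of the dark steel pointer that sticks out over the turntable's rim, 110 mm from the axis, 46 mm above the worktop. It swings over the pads without touching them. The turntable stays where it is left (friction about 0.15 N m) and turns freely either way.
- square_top (a point): Centre of the top of the square steel pad (32 x 32 mm, 10 mm high) fixed on the plywood base board, its top 38 mm above the worktop, 110 mm from the turntable's axis. The target for the pointer.
- round_top (a point): Centre of the top of the round steel pad (32 mm diameter, 10 mm high), the same height and distance from the axis; not the target. The pads stand a quarter turn apart, the pointer starts between them; which pad is left and which right varies.
- clamp_grip (a point): Centre of the clamp's black bar handle (72 mm long with its pointed nose, 16 mm wide, 24 mm high; its top 98 mm and underside 74 mm above the worktop), on the clamp's upright axis, 140 mm beside the turntable's axis (to the right as seen from the robot). Its own -x axis points along the bar to the nose.
- clamp_nose (a point): Tip of the handle's pointed nose, 37 mm from the clamp's axis, at the same height as clamp_grip.
- clamp_screw (a joint): Angle of the clamp's screw, rad, growing clockwise from above; it carries a steel collar with a flat tab (46 mm long from the axis) under the handle. It starts between 0.2 and 0.6 and turns easily (0.06 N m) with the handle until, at 1.2, the tab meets an upright steel stop pin on the robot's side of the clamp: then it is tight.
- clamp_handle (a joint): Angle of the handle relative to the screw, rad, growing clockwise from above. It stays 0 (nose right above the tab) while the screw turns; once the screw is tight, at about 0.25 N m, the handle slips on and this value grows. A slip of 0.1 to 0.5 is right; too much wears the clutch.

How it is judged:
By the outcome, as a careful person would: the job done as asked, in the order asked, and still so for the second after the job is handed in, with the robot touching nothing.
It also fails if it takes over 43 s, if anything falls off the work surface, if the arm or the gripper's body presses on something with over 40 N, if the wrist force passes 120 N, or if a joint passes its speed limit or range.

## Working session

There is one attempt and no reset: what is moved stays moved. The work goes in short steps, Python scripts to look and compute and a tool call to move; the robot and the scene stay as the last step left them, time stands still between calls to the robot, and variables do not carry over. Pictures are saved under pics/ and viewed, at most 10 in all, crops included, and the job is handed in when it is done.

Besides the shell and the picture viewer there is one more tool, called in YAML: its name, and indented under it one key for each argument. servo_tool: Moves the arm, as the interface text tells. Its arguments: {"type":"object","properties":{"steps":{"type":"array"},"force":{"type":"number"}},"required":["steps"]}

```bash
mkdir -p pics
cat > h.py <<'E'
import numpy as np, cv2
from workcell import ctrl
def snap(n,f):
    d=ctrl.get_image(n); np.savez(f'/tmp/{f}.npz',**d); cv2.imwrite(f'pics/{f}.png',d['frame'][:,:,::-1]); return d
def ray(d,u,v):
    K=d['K'];k=float(d['k1']);x=np.array([(u-K[0,2])/K[0,0],(v-K[1,2])/K[1,1]]);s=x.copy()
    for _ in range(20): s=x/(1+k*(s@s))
    return np.r_[s,1]
def at(d,u,v,z=None):
    T=d['world_from_camera'];r=ray(d,u,v)
    if z is None: return (T@np.r_[r*d['z_map'][int(v),int(u)],1])[:3]
    w=T[:3,:3]@r; return T[:3,3]+w*(z-T[2,3])/w[2]
def load(f): return dict(np.load(f'/tmp/{f}.npz'))
E
python3 - <<'E'
from h import *
for n in('top','side'): d=snap(n,n+'0'); print(d['world_from_camera'].round(3),d['K'],d['k1'])
print(ctrl.observe())
E
```

```text
[[ 0.022 -0.988  0.151  0.421]
 [-1.    -0.024 -0.012  0.077]
 [ 0.015 -0.151 -0.988  0.915]
 [ 0.     0.     0.     1.   ]] [[538.0170252    0.         285.50655291]
 [  0.         538.0170252  208.17716064]
 [  0.           0.           1.        ]] -0.08097372399461591
[[ 1.     0.015 -0.012  0.563]
 [ 0.018 -0.503  0.864 -0.724]
 [ 0.007 -0.864 -0.503  0.53 ]
 [ 0.     0.     0.     1.   ]] [[528.34274084   0.         280.12857043]
 [  0.         528.34274084 207.38269031]
 [  0.           0.           1.        ]] 0.0005178817625517559
{'clock': 0.1, 'joints': array([ 1.06829046,  0.70702332, -0.02765802,  1.48496234,  0.02201846,
        0.95090662, -0.0754926 ]), 'qd': array([ 0.0004671 , -0.00209164,  0.00038538, -0.00109418, -0.0003493 ,
        0.00088986,  0.00105752]), 'tau': array([ 5.40338384e-03, -8.84282541e+01,  1.23820335e+00, -2.36455929e+01,
        1.71642256e-02,  4.99871647e-03,  1.37891448e-04]), 'tool_pos': array([ 0.25559049, -0.51479887,  0.23088149]), 'tcp_rot': array([ 9.73568764e-01,  2.28393548e-01, -1.23140721e-04, -4.82975398e-04]), 'wrist_force': array([-0.36813138, -0.19848064, -0.47764483]), 'ft_torque': array([ 0.02654149, -0.03010808,  0.05820165]), 'grasp_force': 0.0, 'opening': 0.9991900072734917}
```

View pics/top0.png

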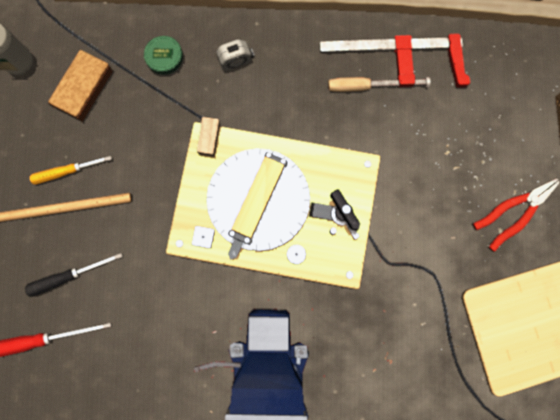

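View pics/side0.png

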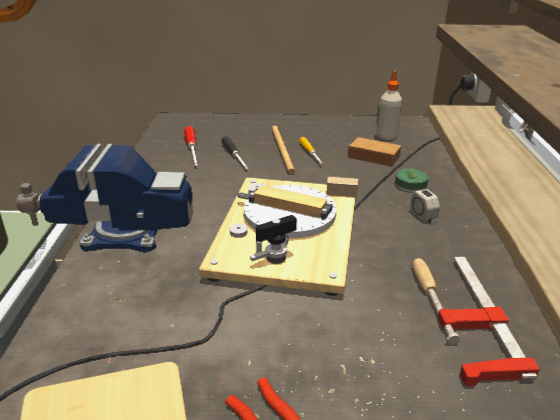

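Run:
```python
from h import *
d=load('top0');c=d['frame'][125:290,165:385,::-1];cv2.imwrite('pics/c0.png',cv2.resize(c,None,fx=3.6,fy=3.6,interpolation=2))
d=load('side0');c=d['frame'][175:295,205:365,::-1];cv2.imwrite('pics/c1.png',cv2.resize(c,None,fx=4.5,fy=4.5,interpolation=2))
```

```text
(no output)
```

View pics/c0.png

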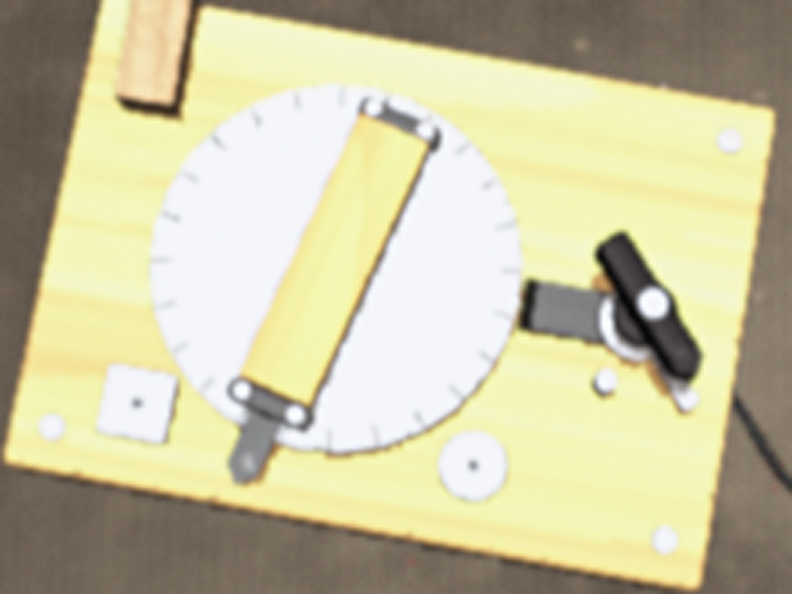

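View pics/c1.png

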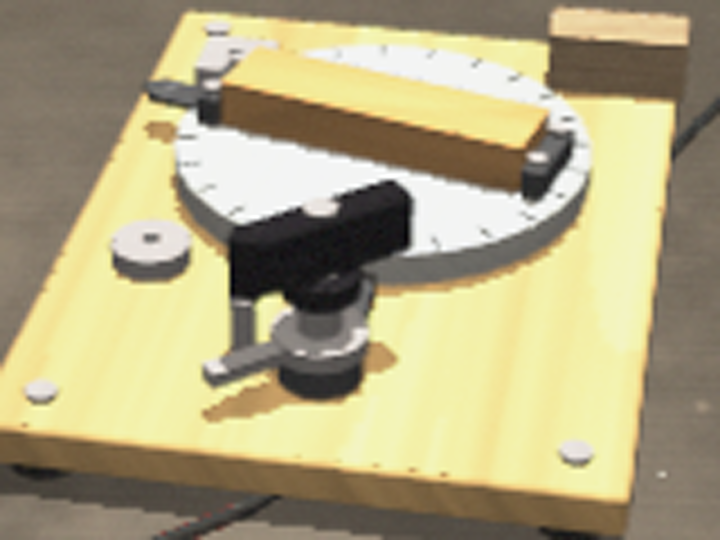

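Run:
```python
from h import *
d=load('top0')
P={}
for n,u,v,z in [('sq',137,403,.038),('rd',473,465,.038),('tip',243,480,.046),('hub',654,302,.098),('nose',692,376,.098),('tail',606,240,.098),('pin',605,382,.06),('sA',367,112,.068),('sB',430,145,.068),('sC',243,378,.068),('sD',308,405,.068),('dl',150,268,.046),('dr',521,268,.046),('blk',150,20,.07)]:
    U,V=165+(u+.5)/3.6-.5,125+(v+.5)/3.6-.5
    P[n]=at(d,U,V,z); print(n,P[n].round(4),at(d,U,V).round(3))
c=(P['sA']+P['sB']+P['sC']+P['sD'])/4; print('c',c)
c2=(P['dl']+P['dr'])/2;print(c2, np.linalg.norm(P['dl']-P['dr']))
# axis from pads: quarter turn
a,b=P['sq'][:2],P['rd'][:2];m=(a+b)/2;h=(b-a)/2;c3=m+np.array([-h[1],h[0]]);print('axis from pads',c3,np.linalg.norm(c3-a))
ang=lambda v:np.degrees(np.arctan2(v[1],v[0]))
for cc in(c[:2],c3):
  print([ (k,ang(P[k][:2]-cc).round(1),np.linalg.norm(P[k][:2]-cc).round(4)) for k in('sq','rd','tip','hub')])
print('strip',ang((P['sC']+P['sD']-P['sA']-P['sB'])[:2]),'handle',ang((P['nose']-P['tail'])[:2]))
from scipy.spatial.transform import Rotation as R
print(R.from_quat(ctrl.observe()['tcp_rot']).as_matrix().round(3))
```

```text
sq [0.5046 0.2011 0.038 ] [0.505 0.201 0.037]
rd [0.4802 0.0478 0.038 ] [0.48  0.048 0.037]
tip [0.4705 0.1509 0.046 ] [0.471 0.151 0.046]
hub [ 0.5476 -0.0263  0.098 ] [ 0.548 -0.026  0.098]
nose [ 0.5161 -0.0427  0.098 ] [ 0.517 -0.043  0.094]
tail [ 0.574  -0.0055  0.098 ] [ 0.588 -0.013  0.026]
pin [ 0.5169 -0.0094  0.06  ] [ 0.518 -0.01   0.05 ]
sA [0.6354 0.0995 0.068 ] [0.638 0.1   0.059]
sB [0.6209 0.0709 0.068 ] [0.624 0.071 0.057]
sC [0.514  0.1507 0.068 ] [0.514 0.151 0.066]
sD [0.5028 0.1217 0.068 ] [0.503 0.122 0.067]
dl [0.5656 0.1968 0.046 ] [0.569 0.199 0.027]
dr [0.5698 0.028  0.046 ] [0.57  0.028 0.045]
blk [0.6752 0.1987 0.07  ] [0.68  0.201 0.053]
c [0.56826329 0.11071219 0.068     ]
[0.5677058  0.11237734 0.046     ] 0.1688615791914088
axis from pads [0.56902347 0.11221926] 0.1097182569064434
[('sq', np.float64(125.2), np.float64(0.1105)), ('rd', np.float64(-144.5), np.float64(0.1082)), ('tip', np.float64(157.6), np.float64(0.1057)), ('hub', np.float64(-98.6), np.float64(0.1386))]
[('sq', np.float64(125.9), np.float64(0.1097)), ('rd', np.float64(-144.1), np.float64(0.1097)), ('tip', np.float64(158.6), np.float64(0.1059)), ('hub', np.float64(-98.8), np.float64(0.1402))]
strip 156.93537017059847 handle -147.25277426916927
[[ 0.896  0.445 -0.   ]
 [ 0.445 -0.896  0.001]
 [-0.    -0.001 -1.   ]]
```

servo_tool:
  steps:
    - [[0,0,10.5,0.04,0.045,0,1],[0,0,10.5,0.04,0.045,0,1],[0,0,10.5,0.04,0.045,0,1],[0,0,10.5,0.04,0.045,0,1],[0,0,10.5,0.04,0.045,0,1],[0,0,10.5,0.04,0.045,0,1],[0,0,10.5,0.012,0.059,0,1],[0,0,10.5,0.012,0.059,0,1],[0,0,10.5,0.012,0.059,0,1],[0,0,10.5,0.012,0.059,0,1],[0,0,10.5,0.012,0.059,0,1],[0,0,10.5,0.012,0.059,0,1]]
  force: 40

```text
clock: 1.6
tool_pos: [0.5678, 0.1108, 0.2311]
tcp_rot: [0.236, 0.972, -0.0, -0.0]
wrist_force: [0.6, -1.2, 0.4]
opening: 1.001
grasp_force: 0.0
```

servo_tool:
  steps:
    - [[0,0,5,0.001,0.0015,-0.055,1],[0,0,0,0,0,-0.06,1],[0,0,0,0,0,-0.04,1],[0,0,0,0,0,-0.02,1],[0,0,0,0,0,-0.009,1],[0,0,0,0,0,0,1]]

```text
clock: 2.35
tool_pos: [0.5686, 0.1105, 0.0473]
tcp_rot: [0.196, 0.981, -0.0, -0.0]
wrist_force: [-0.9, -0.1, 0.4]
opening: 1.002
grasp_force: 0.0
```

servo_tool:
  steps:
    - [[0,0,0,0.0,0.0,0,0.3],[0,0,0,0,0,0,0],[0,0,0,0,0,0,0],[0,0,0,0,0,0,0],[0,0,0,0,0,0,0],[0,0,0,0,0,0,0]]
  force: 40

```text
clock: 3.1
tool_pos: [0.5693, 0.1113, 0.048]
tcp_rot: [0.196, 0.981, 0.001, 0.001]
wrist_force: [1.0, 3.2, 6.6]
opening: 0.397
grasp_force: 40.7
```

servo_tool:
  steps:
    - [[0,0,-4,0,0,0,0],[0,0,-6,0,0,0,0],[0,0,-6,0,0,0,0],[0,0,-6,0,0,0,0],[0,0,-6,0,0,0,0],[0,0,-3.6,0,0,0,0],[0,0,0,0,0,0,0],[0,0,0,0,0,0,0]]

```text
clock: 4.1
tool_pos: [0.5692, 0.1113, 0.048]
tcp_rot: [0.455, 0.89, 0.001, 0.0]
wrist_force: [0.5, 3.5, 6.4]
opening: 0.399
grasp_force: 40.8
```

Run:
```python
from h import *
d=snap('top','t1');c=d['frame'][150:275,150:310,::-1];cv2.imwrite('pics/c2.png',cv2.resize(c,None,fx=4.5,fy=4.5,interpolation=2))
```

```text
(no output)
```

View pics/c2.png

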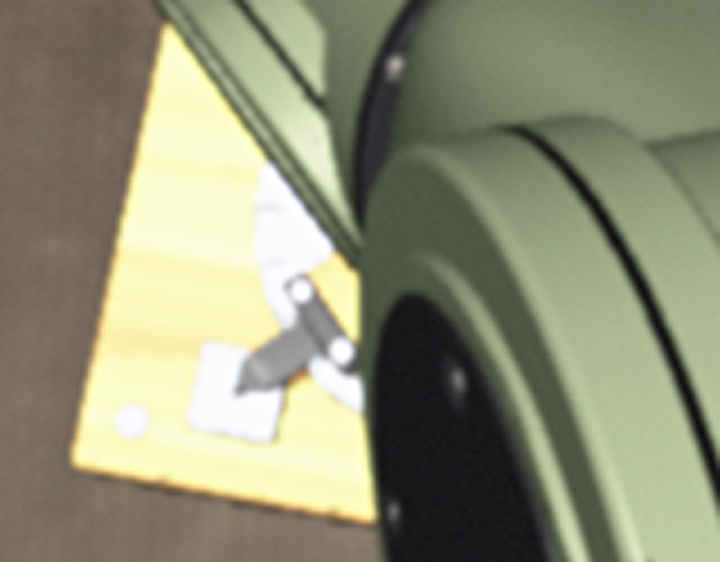

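Run:
```python
from h import *
d=load('t1');c=np.array([.569,.112])
a=np.array([.5046,.2011])
for u,v,z in[(239,392,.046),(196,348,.038),(190,427,.038),(272,441,.038)]:
    p=at(d,150+(u+.5)/4.5-.5,150+(v+.5)/4.5-.5,z); w=p[:2]-c; print(p,np.degrees(np.arctan2(w[1],w[0])),np.hypot(*w))
```

```text
[0.50365425 0.19987622 0.046     ] 126.63490756657038 0.10950934331823936
[0.52010703 0.21741891 0.038     ] 114.88172580675375 0.11620529029062131
[0.49122439 0.21825406 0.038     ] 126.20329899757952 0.13167752964619017
[0.48689709 0.18825009 0.038     ] 137.11672177616416 0.11204893660161021
```

servo_tool:
  steps:
    - [[0,0,-0.8,0,0,0,0],[0,0,0,0,0,0,0],[0,0,0,0,0,0,0],[0,0,0,0,0,0,0.6],[0,0,0,0,0,0,1],[0,0,0,0,0,0,1],[0,0,0,0,0,0,1],[0,0,0,0,0,0.015,1],[0,0,0,0,0,0.05,1],[0,0,0,0,0,0.055,1]]

```text
clock: 5.4
tool_pos: [0.5683, 0.1105, 0.1695]
tcp_rot: [0.462, 0.887, -0.0, -0.0]
wrist_force: [0.2, 0.4, 0.4]
opening: 0.998
grasp_force: 0.0
```

servo_tool:
  steps:
    - [[0,0,10,0,-0.02,0.03,1],[0,0,10,-0.003,-0.02,0,1],[0,0,10,-0.003,-0.02,0,1],[0,0,10,-0.003,-0.02,0,1],[0,0,10,-0.003,-0.02,0,1],[0,0,10,-0.003,-0.02,0,1],[0,0,10,-0.003,-0.018,0,1],[0,0,10,-0.003,0,0,1],[0,0,8,0,0,0,1],[0,0,0,0,0,0,1]]

```text
clock: 6.65
tool_pos: [0.5476, -0.0278, 0.1979]
tcp_rot: [-0.284, 0.959, -0.0, 0.0]
wrist_force: [-0.1, 0.2, 1.0]
opening: 1.0
grasp_force: 0.0
```

Run:
```python
from h import *
d=snap('top','t2');s=snap('side','s2')
a=cv2.resize(d['frame'][200:275,180:290,::-1],(700,477),interpolation=2)
cv2.imwrite('pics/c3.png',a)
cv2.imwrite('pics/c4.png',cv2.resize(s['frame'][175:295,205:365,::-1],None,fx=4.5,fy=4.5,interpolation=2))
```

```text
(no output)
```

View pics/c3.png

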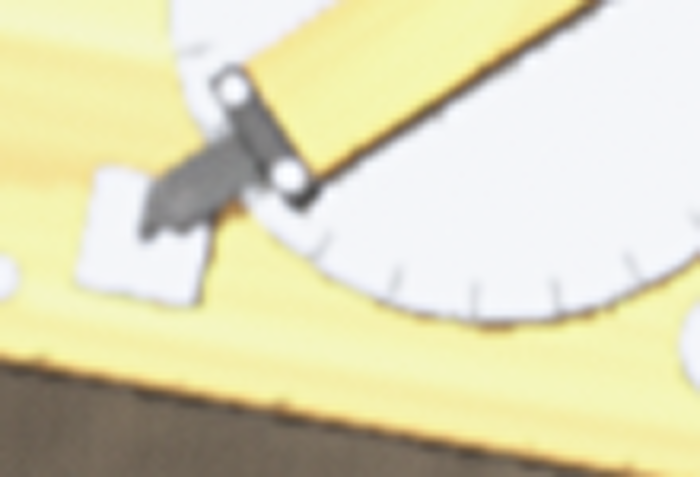

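View pics/c4.png

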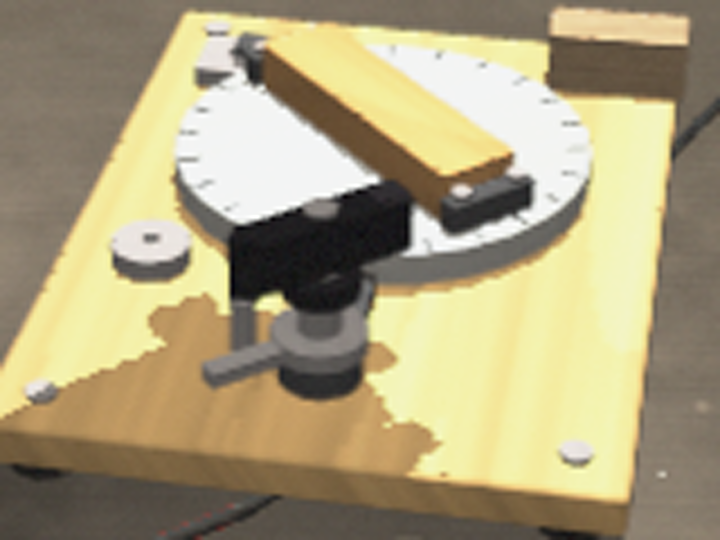

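servo_tool:
  steps:
    - [[0,0,0,0,0.001,-0.06,1],[0,0,0,0,0,-0.04,1],[0,0,0,0,0,-0.018,1],[0,0,0,0,0,-0.006,1],[0,0,0,0,0,0,0.4],[0,0,0,0,0,0,0],[0,0,0,0,0,0,0],[0,0,0,0,0,0,0],[0,0,0,0,0,0,0],[0,0,0,0,0,0,0],[0,0,0,0,0,0,0],[0,0,0,0,0,0,0]]
  force: 50

```text
clock: 8.25
tool_pos: [0.5481, -0.0262, 0.0743]
tcp_rot: [-0.284, 0.959, -0.0, 0.001]
wrist_force: [-2.9, -0.5, 14.5]
opening: 0.178
grasp_force: 60.0
```

Run:
```python
from h import *
o=ctrl.observe(); print(o['ft_torque'],o['wrist_force'],o['tau'][6])
d=load('t2');c=np.array([.569,.112])
for u,v,z in[(147,238,.046),(105,167,.038),(195,303,.038),(78,283,.038)]:
    p=at(d,180+(u+.5)/6.364-.5,200+(v+.5)/6.36-.5,z); w=p[:2]-c; print(p,np.degrees(np.arctan2(w[1],w[0])),np.hypot(*w))
```

```text
[ 0.07821238  0.59956851 -0.01822925] [-2.93559461 -0.50254519 14.50993465] 0.020645811455324292
[0.50320079 0.19992928 0.046     ] 126.80822948319083 0.10982301550770414
[0.52205487 0.21271969 0.038     ] 114.99007629715192 0.11112290626741556
[0.48754193 0.18800879 0.038     ] 136.9819800927853 0.11141253654019889
[0.49191854 0.21828367 0.038     ] 125.9512297180664 0.1312926882759178
```

servo_tool:
  steps:
    - [[0,0,-4,0,0,0,0],[0,0,-7,0,0,0,0],[0,0,-7,0,0,0,0],[0,0,-7,0,0,0,0],[0,0,-7,0,0,0,0],[0,0,-4,0,0,0,0],[0,0,0,0,0,0,0]]

```text
clock: 9.12
tool_pos: [0.5482, -0.0268, 0.0743]
tcp_rot: [0.027, 1.0, -0.0, 0.001]
wrist_force: [-1.4, -2.0, 14.4]
opening: 0.175
grasp_force: 60.0
```

Run:
```python
from h import *
o=ctrl.observe(); print(o['ft_torque'],o['wrist_force'],o['tau'][6])
```

```text
[-0.6299787   0.26855764 -0.04501575] [-1.36973704 -1.98855023 14.42702481] -0.7889687642455101
```

servo_tool:
  steps:
    - [[0,0,-3,0,0,0,0],[0,0,-3,0,0,0,0]]

```text
clock: 9.38
tool_pos: [0.5482, -0.027, 0.0743]
tcp_rot: [0.08, 0.997, -0.0, 0.001]
wrist_force: [-1.9, -3.2, 15.6]
opening: 0.181
grasp_force: 60.0
```

```bash
cat > o.py <<'E'
from h import *
o=ctrl.observe(); print(o['ft_torque'].round(3),o['wrist_force'].round(2),o['tau'][6].round(3),o['qd'][6].round(3),2*np.degrees(np.arctan2(o['tcp_rot'][1],o['tcp_rot'][0])))
E
python3 o.py
```

```text
[-0.795  0.331  0.271] [-1.9  -3.17 15.61] 0.949 -0.323 170.87601677085397
```

servo_tool:
  steps:
    - [[0,0,-2,0,0,0,0],[0,0,-2,0,0,0,0]]

```text
clock: 9.62
tool_pos: [0.5482, -0.027, 0.0742]
tcp_rot: [0.114, 0.993, -0.0, 0.001]
wrist_force: [-2.0, -4.2, 14.5]
opening: 0.175
grasp_force: 60.0
```

```bash
python3 o.py
```

```text
[-0.877  0.351  0.251] [-2.   -4.22 14.55] 0.442 -0.214 166.92452508564094
```

servo_tool:
  steps:
    - [[0,0,-2,0,0,0,0],[0,0,-2,0,0,0,0],[0,0,0,0,0,0,0],[0,0,0,0,0,0,0]]

```text
clock: 10.12
tool_pos: [0.5482, -0.0271, 0.0743]
tcp_rot: [0.148, 0.989, -0.0, 0.001]
wrist_force: [-2.0, -3.9, 15.7]
opening: 0.177
grasp_force: 60.2
```

```bash
python3 o.py
```

```text
[-0.863  0.347  0.034] [-2.05 -3.91 15.68] 0.016 0.001 162.96426263814755
```

servo_tool:
  steps:
    - [[0,0,0,0,0,0,0.5],[0,0,0,0,0,0,1],[0,0,0,0,0,0,1],[0,0,0,0,0,0,1],[0,0,0,0,0,0.02,1],[0,0,0,0,0,0.05,1],[0,0,0,0,0,0.06,1],[0,0,0,0,-0.06,0,1],[0,0,0,0,-0.06,0,1],[0,0,0,0,-0.06,0,1],[0,0,0,0,-0.06,0,1],[0,0,0,0,0,0,1]]

```text
clock: 11.62
tool_pos: [0.5464, -0.2711, 0.2024]
tcp_rot: [0.151, 0.989, -0.001, -0.0]
wrist_force: [-0.2, 1.5, -0.3]
opening: 1.001
grasp_force: 0.0
```

Run:
```python
from h import *
d=snap('top','t3')
cv2.imwrite('pics/c5.png',cv2.resize(d['frame'][170:275,180:380,::-1],None,fx=4,fy=4,interpolation=2))
```

```text
(no output)
```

View pics/c5.png

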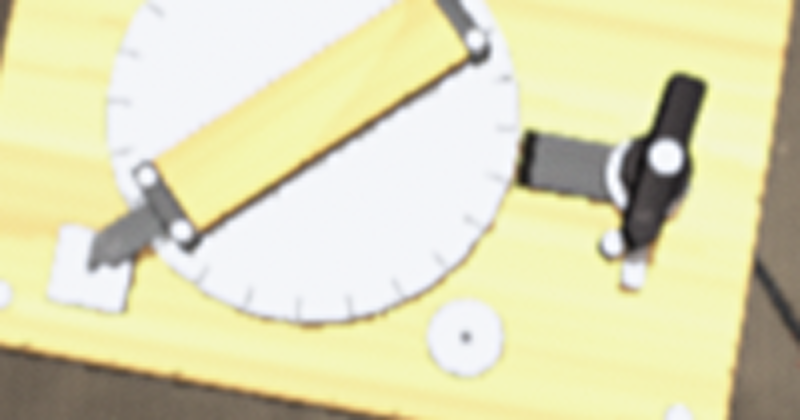

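Run:
```python
from h import *
d=load('t3');hub=np.array([.548,-.0266])
for n,u,v,z in[('tab',630,286,None),('tab2',630,278,None),('pin',612,244,None),('nose',638,244,.098),('tail',690,80,.098),('hub',667,157,.098)]:
    U,V=180+(u+.5)/4-.5,170+(v+.5)/4-.5
    p=at(d,U,V,z)
    if z is None: print(n,'depth',p.round(4)); p=at(d,U,V,.056 if 'tab' in n else .06)
    w=p[:2]-hub;print(n,p.round(4),np.degrees(np.arctan2(w[1],w[0]))%360,np.hypot(*w))
o=load('top0')
for u,v in((688,404),(680,398)):
    p=at(o,165+(u+.5)/3.6-.5,125+(v+.5)/3.6-.5,.056);w=p[:2]-hub;print('tab0',p,np.degrees(np.arctan2(w[1],w[0]))%360)
```

```text
tab depth [ 0.5019 -0.0185  0.0439]
tab [ 0.5008 -0.0171  0.056 ] 168.66636791480886 0.048147995843157355
tab2 depth [ 0.5048 -0.018   0.0476]
tab2 [ 0.504  -0.0171  0.056 ] 167.82554133839983 0.04500087806020033
pin depth [ 0.518  -0.0101  0.0521]
pin [ 0.5171 -0.0093  0.06  ] 150.7842138465349 0.03538541834786394
nose [ 0.5131 -0.0155  0.098 ] 162.3084805539351 0.036650411405107365
tail [ 0.5774 -0.0352  0.098 ] 343.694646934901 0.030663606340552124
hub [ 0.547  -0.0264  0.098 ] 168.96366704750142 0.0009853709801708357
tab0 [ 0.50834522 -0.04712782  0.056     ] 207.3689369288409
tab0 [ 0.51095609 -0.04352625  0.056     ] 204.55679806693342
```

Run:
```python
from h import *
hub=np.array([.548,-.0266]);ims=[]
for f in('top0','t3'):
    d=load(f); ims.append(cv2.resize(d['frame'][205:250,325:370,::-1],(390,390),interpolation=2))
cv2.imwrite('pics/c6.png',np.hstack(ims))
```

```text
(no output)
```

View pics/c6.png

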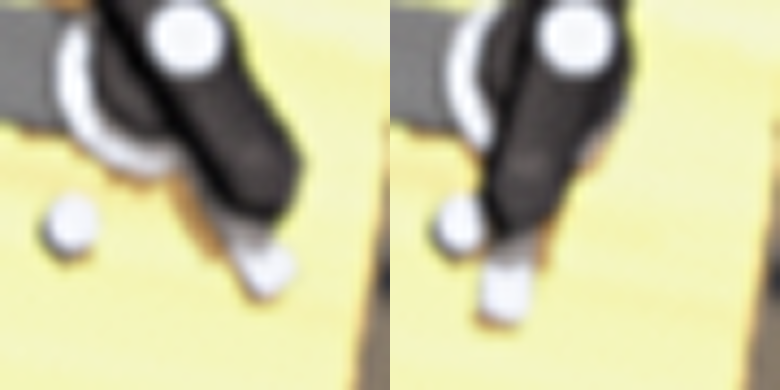

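Run:
```python
from h import *
d=load('t3')
for hub in (np.array([.548,-.0266]),np.array([.547,-.0275]),np.array([.5485,-.0255])):
  r=[]
  for u,v in((268,270),(114,293)):
    p=at(d,325+(u+.5)/8.667-.5,205+(v+.5)/8.667-.5,.0475);w=p[:2]-hub;r.append((np.degrees(np.arctan2(w[1],w[0]))%360,np.hypot(*w)))
  print(np.round(r,4),'slip deg',50-(r[0][0]-r[1][0]))
```

```text
[[2.099887e+02 4.260000e-02]
 [1.697006e+02 4.260000e-02]] slip deg 9.71195500515421
[[2.096008e+02 4.130000e-02]
 [1.682412e+02 4.180000e-02]] slip deg 8.64031233283913
[[2.109119e+02 4.360000e-02]
 [1.712655e+02 4.290000e-02]] slip deg 10.353559652939538
```

```bash
python3 -c "
from workcell import ctrl
print(ctrl.job_done())"
```

```text
the job is handed in; nothing more can be done
None
```

The job is handed in: the pointer tip is within about 2 mm of the square pad's centre, and the clamp is tight with an estimated handle slip of 0.16 rad (allowed 0.1 to 0.5); the gripper let go and moved clear at 11.6 s.

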